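Close the sample case: fold the flap over and tuck it under the lip

ROBOT

A 6-joint arm with a two-finger parallel gripper is mounted at the origin on the work surface. World frame = base frame: x ahead of the robot, y to its left, z up, the work surface at z = 0. Lengths are in m, angles in rad, forces in N, time in s.
With the tool pointing down it reaches from about 0.3 to 0.875 m from the base axis. Payload 6.4 kg.
Tool frame: the origin (TCP) lies where the fingers leave the gripper's body, on its centre line; the fingertips stand 73 mm ahead of it and the grasp point (between the pads) lies 54 mm ahead of it (ctrl.pinch_z is the distance from the TCP to the grasp point, in m); z points along the fingers, y is the direction in which the jaws open and shut (so a half turn about z gives the same grasp; the last joint's range is limited). The gripper opens to 85 mm and grips with 20 to 120 N. Pads are 22 mm wide; open, the fingers measure 114 mm over their backs; the gripper's body (76 mm by 85 mm) begins 54 mm behind the grasp point. The pads swing forward as they close: fully open they stand 13 mm farther back than shut.
Start: joints at [-1.456, 0.181, 1.607, -0, 1.354, -0.206], TCP at [0.181, -0.546, 0.304] pointing down, gripper open.
Joint ranges: [-2.99, 2.99], [-0.89, 2.07], [0.3, 2.58], [-1.14, 4.28], [0, 2.63], [-3.12, 3.12]. Speed limits (rad/s): [2.57, 2.57, 3.01, 3.14, 3.14, 3.14].

INTERFACE

Orientations are given as a unit quaternion [w, x, y, z].
In Python, from bench import ctrl, camera, camera_model gives the robot as it stands.
- The arm moves only by the tool arm_command, never from a script. Its argument "series" is a list of rows, each a list of 7 numbers: the shift along the tool's x, y, z in m, then the turn, a rotation vector about the tool's x, y, z in degrees, then the finger opening in m, from 0 to 0.0854. In form: [[tx, ty, tz, rx, ry, rz, gripper], ...]. A call has exactly 5 rows; each row is the pose to reach, as a shift and turn from the pose commanded when the call began, along the tool's axes at that moment; what a row does not reach only later rows make up. A row lasts 1/10 s, in which the tool goes at most 50 mm and 8.59 degrees, less where a joint would pass 70% of its speed; a pose out of reach is approached as far as the arm can. A call with a gripper value outside its range is refused whole. The fingers move at their own pace and stop on an object; the grip force is fixed at half the most. Time passes only in rows, so rows that repeat a pose let the fingers close, or fill a call up. It gives the time, the measured TCP pose, the force and the opening at its end, in the units of the state.
- ctrl.get_obs(): the state, without advancing time (a new reading comes with each control period).
- camera(name): name is "side" or "top"; returns (picture, depth): 480x640x3 uint8, red, green, blue; 480x640 float32, m along the optical axis (not along the pixel's ray), 0 where there is no reading.
- camera_model(name): a dict with "K" (3x3 intrinsics, pixels), "position" and "attitude" of the camera in the world. Camera axes: x right, y down, z forward; pixel columns grow to the right and rows downward; lengths in m; the calibration is good to about 2 mm. A picture is of the moment at which its call begins. camera_model takes no time and is no camera call.
- ctrl.hand_in(): hands the job in, once; it reports no verdict.
The state is a dict: "time_s": time; "q": joint angles; "dq": joint speeds; "joint_efforts": joint torques, N m; "eef_pos": TCP position; "eef_rot": TCP orientation; "wrist_force": force on the tool from outside, world axes, zero at the start; "torque": the same for the moment, N m; "opening": opening from 0.0 (shut) to 1.0 (fully open).
Only numpy, scipy, OpenCV 4.12 (cv2) and the standard library are available. Lean on these libraries where they do the work, as an engineer would, in place of code of your own. Each camera call takes 0.05 s, during which the arm holds its last target. There are 200 camera calls.

TASK

Close the case of coating samples: with your fingertips push the standing metal flap over from its bare outer side, press it down flat, and push it by its thumb ledge towards the lip until its free edge is fully home beneath the lip, so that the flap stays down by itself when you let go. Do not take hold of the flap and do not touch its cork-lined inner side; leave everything else on the bench where it stands.

Things in the scene. Friction and masses are not known exactly. Their poses are not given: they have to be found in the camera images.
- case: grey metal sample case screwed to the bench, open on top, six grey tiles inside; 190 long (x) by 150 wide (y), rim 42 mm high. Origin: centre of its underside; x runs from the hinge end (robot's side) to the lip end, z up. Two steel cheeks (56 mm high, inner faces 138 mm apart, local x -89 to -27 mm) carry the hinge pin in slots. Screw feet, 6 mm high, stick out 28 mm at both ends
- lip_front (a point): middle of the front of the rigid steel lip, at the height of its flat underside: local x 65.5 mm, 51.5 mm above the bench; axes of the case. Lip 130 mm wide, up to local x 95 mm; its front 9 mm flares up (to 59 mm above the bench) as a lead-in; back wall at 90 mm. The flap cannot go through it, only beneath it
- flap_hinge (a point): middle of the hinge pin, 45 mm above the bench; the flap turns about the case's y axis here, and the pin shifts along the case's x with the joint carriage (local x = -70 mm at carriage 0)
- flap (a joint): fold angle of the flap, rad: 0 lying flat across the case, 1.57 upright, 2.0 its stop. A weak spring holds it at about 1.6 and lifts it again from flat (about 0.7 N at the free edge) unless the lip keeps it down. The bare outer side faces the robot when upright and up when flat
- carriage (a joint): how far the flap with its hinge pin has been shifted along the slots towards the lip, m: 0 to 0.026 (stop). Stiff: friction about 2.5 N; it stays where it is left. Folded flat at 0 the free edge lies 10.5 mm short of the lip's front; at 0.026 it lies 15.5 mm past the front, beneath the lip
- flap_edge (a point): middle of the flap's free edge, mid thickness; x points from hinge to edge, z out of the outer face. The flap is an aluminium sheet 130 mm wide, reaching 125 mm from the hinge pin, cork-lined inside, 5 mm thick in all; its outer face lies 2.5 mm from the mid plane through the pin (47.5 mm above the bench when flat)
- flap_ledge (a point): foot of the thumb ledge on the flap's outer face, in the middle: a step 100 mm wide, 9 mm high, 75 mm from the hinge pin, whose upright front faces the hinge and whose back slopes down to the sheet by 104 mm from the pin; push against the upright front to shift the flap towards the lip. Axes as flap_edge
- lining: the cork lining, 106 by 124 by 2 mm, on the flap's inner side (robot's far side when upright); must not be touched by the fingers
- tub: white screw-lid jar, diameter 70, height 75 mm, bystander; origin at the centre of its base
- flask: small white bottle with a cap, diameter 52, height 95 mm, bystander; origin at the centre of its base
- tin: steel tin, diameter 72, height 85 mm, bystander; origin at the centre of its base
- cup: white mixing cup, diameter 72, height 80 mm, bystander; origin at the centre of its base
- sanding_block: cork sanding block 100 by 60 by 35 mm, bystander; origin at the centre of its underside
- spare_tile: grey sample tile 90 by 90 by 10 mm lying beyond the lip end, bystander; origin at the centre of its underside
- filling_knife: flat filling knife lying on the bench along its x axis, bystander

How it is judged:
On the way, in this order (a step that is already met when the one before it is completed fails the run):
1. the flap is folded down flat or nearly so over the case (value of joint flap below 0.2 rad), for 0.1 s.
2. its free edge is tucked beneath the lip (value of joint carriage above 0.018 m and value of joint flap below 0.08 rad and x of flap_edge in the frame of lip_front above 0.007 m and z of flap_edge in the frame of lip_front below 0.001 m), for 0.2 s.
At the end, for the whole second after the job is handed in: the flap lies flat (within 0.08 rad) and at rest, shifted more than 18 mm towards the lip, its free edge at least 7 mm past the lip's front and beneath the lip; the bystanders are within 15 mm of where they stood (all of step 2 and velocity of joint flap below 0.05 rad/s and distance of each of tub, flask, tin, cup, sanding_block, spare_tile, filling_knife from where it was at the start of the episode below 0.015 m); the robot touches nothing.
It fails at once if the fingers touch the flap's cork-lined inner side (the flap is pinched or pulled) (contact force between the fingers and lining above 0.5 N).
It fails at once if a bystander is shifted, lifted or knocked over (more than 15 mm) (distance of any of tub, flask, tin, cup, sanding_block, spare_tile, filling_knife from where it was at the start of the episode above 0.015 m).
It also fails if it takes over 42 s, if anything falls off the work surface, if the arm or the gripper's body presses on something with over 40 N, if the wrist force passes 120 N, or if a joint passes its speed limit or range.

## Working session

There is one attempt and no reset: what is moved stays moved. The work goes in short steps, Python scripts to look and compute and a tool call to move; the robot and the scene stay as the last step left them, time stands still between calls to the robot, and variables do not carry over. Pictures are saved under pics/ and viewed, about 8 in all and at most 12, crops included, and the job is handed in when it is done.

Besides the shell and the picture viewer there is one more tool, called after "Emit:" as name([rows], argument=value, ...), one row to a line, values as JSON. arm_command: Moves the arm, as the interface text tells. Its arguments: {"type":"object","properties":{"series":{"type":"array","items":{"type":"array","items":{"type":"number"}}}},"required":["series"]}

```bash
mkdir -p pics; ls
cat > h.py <<'E'
import numpy as np,cv2
from bench import ctrl,camera,camera_model
from scipy.spatial.transform import Rotation as R
def rot(q): return R.from_quat([q[1],q[2],q[3],q[0]]).as_matrix()
def cloud(name,tag=None):
    im,d=camera(name);m=camera_model(name);K=np.array(m["K"]);a=np.array(m["attitude"])
    Rm=a if a.shape==(3,3) else rot(a)
    v,u=np.mgrid[:480,:640]
    p=np.stack([(u-K[0,2])/K[0,0]*d,(v-K[1,2])/K[1,1]*d,d],-1)@Rm.T+np.array(m["position"])
    p[d==0]=np.nan
    if tag: cv2.imwrite(f"pics/{tag}.png",im[...,::-1]); np.save(f"pics/{tag}.npy",p)
    return im,p
E
python3 - <<'E'
from h import *
for n in("top","side"):
    cloud(n,n+"0"); print(camera_model(n))
o=ctrl.get_obs();print(o)
a=cv2.imread("pics/top0.png");b=cv2.imread("pics/side0.png")
E
```

```text
pics
{'K': array([[607.89142042,   0.        , 309.66036046],
       [  0.        , 607.89142042, 241.83249926],
       [  0.        ,   0.        ,   1.        ]]), 'position': array([0.48219591, 0.04972508, 1.24158786]), 'attitude': array([ 0.04281799, -0.69689951,  0.71529156, -0.0292521 ])}
{'K': array([[517.28754113,   0.        , 321.73348563],
       [  0.        , 517.28754113, 241.8652364 ],
       [  0.        ,   0.        ,   1.        ]]), 'position': array([ 0.56372564, -0.52523621,  0.65632372]), 'attitude': array([-0.38128007,  0.92425645, -0.01650336,  0.01015745])}
{'time_s': 0.1, 'q': array([-1.45630824e+00,  1.81476145e-01,  1.60791683e+00, -1.05945507e-05,
        1.35378922e+00, -2.06240109e-01]), 'dq': array([-0.00158453, -0.00130743, -0.00268932, -0.00136591,  0.00189866,
       -0.00274523]), 'joint_efforts': array([ 4.71045932e-04, -4.45878983e+01, -3.52234948e+01, -1.50511628e-04,
        4.20415614e-03,  6.82778045e-05]), 'eef_pos': array([ 0.18127499, -0.54527152,  0.3030646 ]), 'eef_rot': array([-7.94171086e-04,  9.87168716e-01,  1.59678725e-01,  3.12814072e-05]), 'wrist_force': array([-0.50654364,  0.53695361,  1.07824618]), 'torque': array([-0.00502021, -0.03573632, -0.00581733]), 'opening': 1.0020318796384347}
```

View pics/top0.png

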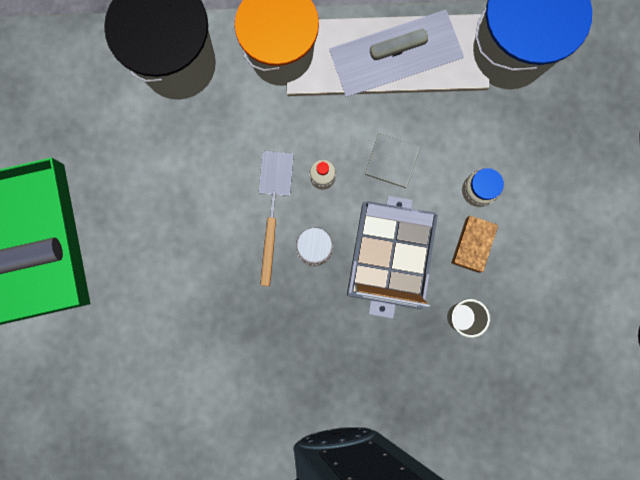

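View pics/side0.png

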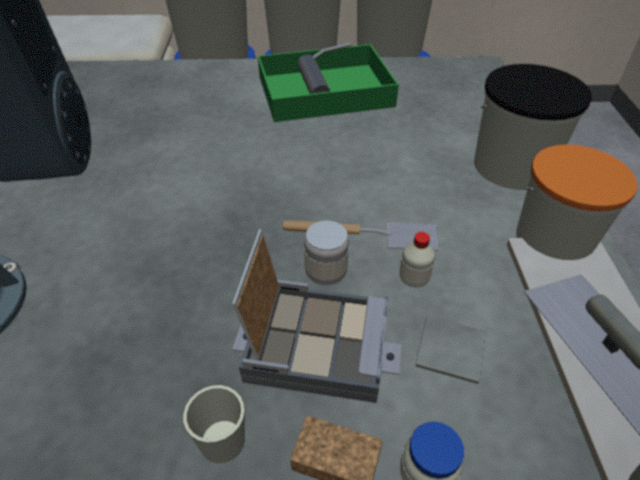

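The top view shows the case at about px (392,255): lip end away from the robot with its foot at (399,203), hinge foot at (382,309), and the flap upright near row 295. The side view shows the flap upright at about (257,290) with the cork facing the lip. The tub is at top px (314,246) and the cup at (470,318). Next I'll measure the case pose.

Run:
```python
from h import *
P=np.load("pics/top0.npy")
def px(u,v): return P[v,u].round(4)
for n,u,v in [("footlip",399,203),("foothinge",382,309),("lip",400,212),("tub",314,246),("cup rim",452,318),("bench",340,330)]: print(n,px(u,v))
m=np.zeros((480,640),bool); m[195:318,342:442]=1
q=P[m]; q=q[np.isfinite(q[:,2])]
s=q[(q[:,2]>.034)&(q[:,2]<.064)]
r=cv2.minAreaRect(s[:,:2].astype(np.float32)); print("rect",r, len(s)); print(cv2.boxPoints(r))
S=np.load("pics/side0.npy"); q2=S[230:400,230:400].reshape(-1,3);q2=q2[np.isfinite(q2[:,2])]
for nm,Q in (("top",q),("side",q2)):
    l=Q[(Q[:,2]>.048)&(Q[:,2]<.062)&(Q[:,0]>.47)]; rr=cv2.minAreaRect(l[:,:2].astype(np.float32));print(nm,"lip",len(l),rr,np.median(l[:,2]))
    f=Q[(Q[:,2]>.09)&(Q[:,2]<.18)]
    if len(f)>10:
        c=f.mean(0);print("flap",len(f),c,np.linalg.svd(f-c,full_matrices=False)[2][2],f[:,2].max(),f[:,:2].min(0),f[:,:2].max(0))
```

```text
footlip [ 0.6842 -0.1135  0.0046]
foothinge [ 0.4689 -0.0707  0.0042]
lip [ 0.6582 -0.1082  0.0542]
tub [0.5928 0.0624 0.0827]
cup rim [ 0.4496 -0.1944  0.0805]
bench [ 0.4287  0.0151 -0.0028]
rect ((0.576806902885437, -0.09175395965576172), (0.15061309933662415, 0.1905595064163208), 78.42440795898438) 3072
[[ 0.46835402 -0.14640994]
 [ 0.6550377  -0.18464772]
 [ 0.6852598  -0.03709798]
 [ 0.4985761   0.0011398 ]]
top lip 1211 ((0.5772232413291931, -0.09182193875312805), (0.1482895314693451, 0.18970023095607758), 78.41201782226562) 0.05467916548099927
flap 676 [ 0.49350494 -0.07381593  0.14026115] [-0.96875392  0.19708118 -0.15058171] 0.1730005738236431 [ 0.47558416 -0.13810625] [ 0.51596628 -0.01016396]
side lip 2737 ((0.5883338451385498, -0.05176614224910736), (0.23913899064064026, 0.1841263324022293), 78.5433578491211) 0.05551562998640702
flap 2389 [ 0.4947494  -0.08579486  0.1348856 ] [-0.96304045  0.20191012 -0.17828461] 0.1712839416716132 [ 0.47442928 -0.14281309] [ 0.51564301 -0.01184817]
```

Emit:
arm_command([
  [0.04,-0.037,0,0,0,3,0],
  [0.08,-0.075,0,0,0,6,0],
  [0.12,-0.112,0,0,0,9,0],
  [0.16,-0.149,0,0,0,12,0],
  [0.2,-0.187,0,0,0,15,0],
])

```text
time_s: 0.6
eef_pos: [0.3013, -0.3241, 0.3035]
eef_rot: [-0.0, 1.0, 0.028, -0.0]
wrist_force: [1.2, -0.4, 0.3]
opening: 0.147
```

Emit:
arm_command([
  [0.03,-0.046,0,0,0,3,0],
  [0.06,-0.092,0,0,0,6,0],
  [0.09,-0.14,0,0,0,9,0],
  [0.12,-0.185,0,0,0,12,0],
  [0.147,-0.232,0,0,0,15,0],
])

```text
time_s: 1.1
eef_pos: [0.4231, -0.1058, 0.3039]
eef_rot: [0.0, 0.995, -0.102, 0.0]
wrist_force: [0.6, -0.5, -0.3]
opening: 0.001
```

Emit:
arm_command([
  [0,0,0.02,0,0,0,0],
  [0,0,0.045,0,0,0,0],
  [0,0,0.07,0,0,0,0],
  [0,0,0.07,0,0,0,0],
  [0,0,0.07,0,0,0,0],
])

```text
time_s: 1.6
eef_pos: [0.4224, -0.1077, 0.2339]
eef_rot: [-0.0, 0.995, -0.101, -0.001]
wrist_force: [0.9, -0.1, 0.1]
opening: -0.0
```

```bash
cat >> h.py <<'E'
C=np.array([.5768,-.0918]);EX=np.array([.9797,-.2006]);EY=np.array([.2006,.9797])
def st():
    o=ctrl.get_obs();M=rot(o["eef_rot"]);p=o["eef_pos"];d=p[:2]-C
    print("t",o["time_s"],"local x,y",(d@EX).round(4),(d@EY).round(4),"tip z",(p+M[:,2]*.073)[2].round(4),"yaw",np.degrees(np.arctan2(M[1,0],M[0,0])).round(2),"toolz",M[:,2].round(3),"F",o["wrist_force"].round(1),"op",o["opening"])
E
python3 -c "
from h import *
st();cloud('side','side1')"
```

```text
t 1.6 local x,y -0.1481 -0.0466 tip z 0.1609 yaw -11.62 toolz [-0.001  0.001 -1.   ] F [ 0.9 -0.1  0.1] op -0.00014821951160175266
```

View pics/side1.png

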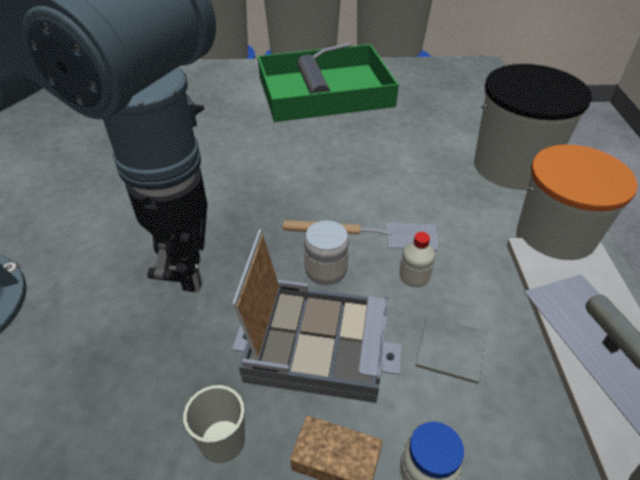

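The arm is behind the flap with its fingers shut (tip near px (188,285)), and everything is still in place. I'll centre it and lower to tip height 0.115.

Emit:
arm_command([
  [0,-0.02,0.01,0,0,0,0],
  [0,-0.047,0.03,0,0,0,0],
  [0,-0.047,0.046,0,0,0,0],
  [0,-0.047,0.046,0,0,0,0],
  [0,-0.047,0.046,0,0,0,0],
])

```text
time_s: 2.15
eef_pos: [0.4327, -0.0623, 0.1892]
eef_rot: [0.0, 0.995, -0.101, 0.001]
wrist_force: [0.5, -0.6, -0.3]
opening: -0.001
```

Emit:
arm_command([
  [0.01,0,0,0,0,0,0],
  [0.02,0,0,0,0,0,0],
  [0.03,0,0,0,0,0,0],
  [0.04,0,0,0,0,0,0],
  [0.05,0,0,0,0,0,0],
])

```text
time_s: 2.65
eef_pos: [0.482, -0.0721, 0.188]
eef_rot: [0.0, 0.995, -0.101, 0.0]
wrist_force: [-0.4, -0.5, -0.5]
opening: -0.001
```

```bash
python3 -c "
from h import *
st();cloud('side','side2')
cv2.imwrite('pics/side2c.png',cv2.resize(cv2.imread('pics/side2.png')[130:400,100:420],None,fx=1.8,fy=1.8))"
```

```text
t 2.65 local x,y -0.0968 0.0002 tip z 0.115 yaw -11.63 toolz [ 0. -0. -1.] F [-0.4 -0.5 -0.5] op -0.0008777771613028797
```

View pics/side2c.png

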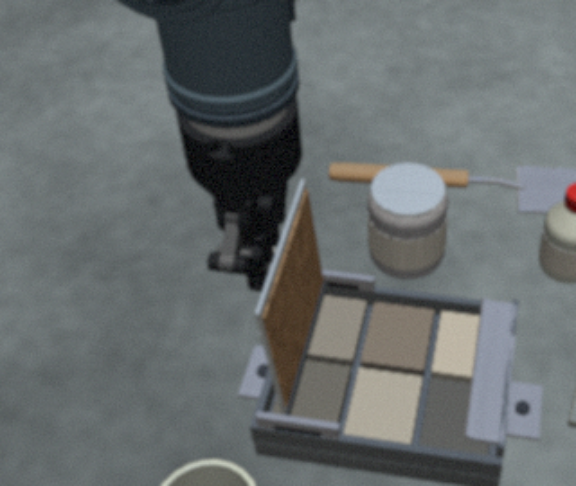

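The flap is still upright (crop px (300,250)) and the fingers are just behind its bare side. Now I push it over along the arc.

Emit:
arm_command([
  [0.01,0,0.002,0,0,0,0],
  [0.02,0,0.005,0,0,0,0],
  [0.03,0,0.009,0,0,0,0],
  [0.04,0,0.013,0,0,0,0],
  [0.05,0,0.018,0,0,0,0],
])

```text
time_s: 3.2
eef_pos: [0.5308, -0.082, 0.1694]
eef_rot: [-0.0, 0.995, -0.101, -0.0]
wrist_force: [-0.8, 0.1, 0.3]
opening: 0.006
```

```bash
python3 -c "
from h import *
st();cloud('side','side3')
cv2.imwrite('pics/side3c.png',cv2.resize(cv2.imread('pics/side3.png')[130:400,100:420],None,fx=1.8,fy=1.8))"
```

```text
t 3.2 local x,y -0.047 0.0004 tip z 0.0964 yaw -11.62 toolz [-0.  0. -1.] F [-0.8  0.1  0.3] op 0.005549727171733184
```

View pics/side3c.png

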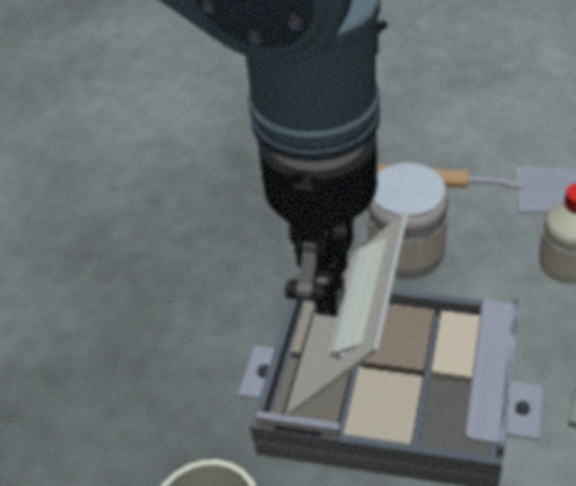

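The flap leans forward at about 1 rad, with the fingers behind the ledge (crop px (330,305)). I'll keep following the arc down.

Emit:
arm_command([
  [0.006,0,0.005,0,0,0,0],
  [0.012,0,0.01,0,0,0,0],
  [0.016,0,0.015,0,0,0,0],
  [0.019,0,0.02,0,0,0,0],
  [0.022,0,0.025,0,0,0,0],
])

```text
time_s: 3.75
eef_pos: [0.5519, -0.0864, 0.1447]
eef_rot: [0.0, 0.995, -0.101, 0.0]
wrist_force: [0.7, 0.6, 2.0]
opening: -0.002
```

Emit:
arm_command([
  [0.002,0,0.006,0,0,0,0],
  [0.004,0,0.011,0,0,0,0],
  [0.005,0,0.016,0,0,0,0],
  [0.005,0,0.02,0,0,0,0],
  [0.006,0,0.023,0,0,0,0],
])

```text
time_s: 4.25
eef_pos: [0.5571, -0.0875, 0.1214]
eef_rot: [-0.0, 0.995, -0.101, -0.0]
wrist_force: [-1.8, -0.2, 0.8]
opening: -0.006
```

```bash
python3 -c "
from h import *
st();cloud('side','side4')
cv2.imwrite('pics/side4c.png',cv2.resize(cv2.imread('pics/side4.png')[130:400,100:420],None,fx=1.8,fy=1.8))"
```

```text
t 4.25 local x,y -0.0202 0.0003 tip z 0.0484 yaw -11.62 toolz [-0.001  0.    -1.   ] F [-1.8 -0.2  0.8] op -0.006239134235837843
```

View pics/side4c.png

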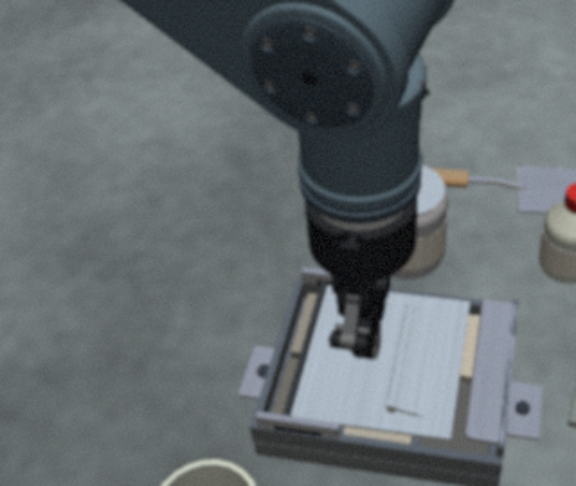

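The flap lies flat: free edge near crop px (462,365), just short of the lip, with the fingertips behind the ledge at (365,350). I'll press lightly and then push.

Emit:
arm_command([
  [0,0,0.001,0,0,0,0],
  [0.002,0,0.0015,0,0,0,0],
  [0.004,0,0.0015,0,0,0,0],
  [0.007,0,0.0015,0,0,0,0],
  [0.01,0,0.0015,0,0,0,0],
])

```text
time_s: 4.8
eef_pos: [0.5675, -0.0896, 0.1205]
eef_rot: [-0.0, 0.995, -0.101, 0.0]
wrist_force: [-0.4, 0.5, 0.8]
opening: -0.002
```

Emit:
arm_command([
  [0.003,0,0,0,0,0,0],
  [0.006,0,0,0,0,0,0],
  [0.009,0,0,0,0,0,0],
  [0.012,0,0,0,0,0,0],
  [0.015,0,0,0,0,0,0],
])

```text
time_s: 5.3
eef_pos: [0.5818, -0.0925, 0.1201]
eef_rot: [-0.0, 0.995, -0.101, -0.0]
wrist_force: [-2.1, 0.2, 0.3]
opening: 0.001
```

```bash
python3 -c "
from h import *
st()"
```

```text
t 5.3 local x,y 0.0051 0.0003 tip z 0.0471 yaw -11.62 toolz [-0.001  0.    -1.   ] F [-2.1  0.2  0.3] op 0.000611240301235712
```

Emit:
arm_command([
  [0.003,0,0.001,0,0,0,0],
  [0.006,0,0.001,0,0,0,0],
  [0.009,0,0.001,0,0,0,0],
  [0.012,0,0.001,0,0,0,0],
  [0.014,0,0.001,0,0,0,0],
])

```text
time_s: 5.8
eef_pos: [0.5962, -0.0955, 0.1198]
eef_rot: [0.0, 0.995, -0.101, 0.0]
wrist_force: [-2.7, 1.1, 5.8]
opening: 0.0
```

```bash
python3 -c "
from h import *
st();cloud('side','side5')
cv2.imwrite('pics/side5c.png',cv2.resize(cv2.imread('pics/side5.png')[260:400,220:420],None,fx=3,fy=3))"
```

```text
t 5.8 local x,y 0.0197 0.0003 tip z 0.0468 yaw -11.62 toolz [ 0.001 -0.    -1.   ] F [-2.7  1.1  5.8] op 0.0004226934964648369
```

View pics/side5c.png

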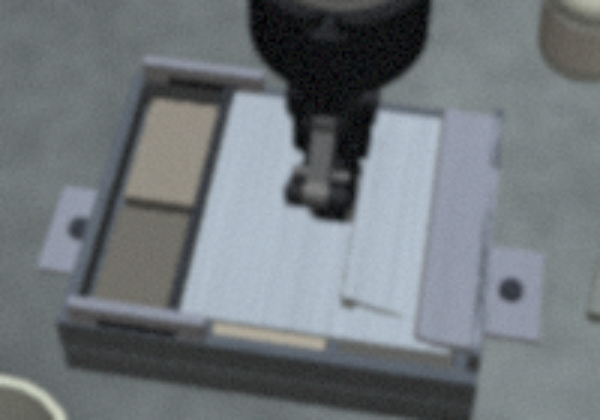

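The free edge has disappeared under the lip (crop px (430,230)). I'll nudge further to find the stop.

Emit:
arm_command([
  [0.001,0,0,0,0,0,0],
  [0.001,0,0,0,0,0,0],
  [0.002,0,0,0,0,0,0],
  [0.002,0,0,0,0,0,0],
  [0.002,0,0,0,0,0,0],
])

```text
time_s: 6.35
eef_pos: [0.5967, -0.0955, 0.1195]
eef_rot: [-0.0, 0.995, -0.101, -0.001]
wrist_force: [-7.0, 1.7, 9.5]
opening: 0.004
```

```bash
python3 -c "
from h import *
st()"
```

```text
t 6.35 local x,y 0.0203 0.0003 tip z 0.0465 yaw -11.61 toolz [-0.003  0.001 -1.   ] F [-7.   1.7  9.5] op 0.004173958072736672
```

The TCP stopped at local x 20.3 mm and the force rose to 7 N; I expected the stop at 20 mm. I'll relieve the pressure, lift straight up, then back off.

Emit:
arm_command([
  [-0.001,0,-0.001,0,0,0,0],
  [-0.002,0,-0.003,0,0,0,0],
  [-0.003,0,-0.006,0,0,0,0],
  [-0.004,0,-0.025,0,0,0,0],
  [-0.004,0,-0.06,0,0,0,0],
])

```text
time_s: 6.85
eef_pos: [0.5919, -0.0945, 0.1771]
eef_rot: [-0.001, 0.995, -0.101, -0.003]
wrist_force: [0.6, 0.2, 0.0]
opening: 0.004
```

Emit:
arm_command([
  [-0.03,0,-0.05,0,0,0,0],
  [-0.07,0,-0.08,0,0,0,0],
  [-0.11,0,-0.1,0,0,0,0],
  [-0.15,0,-0.1,0,0,0,0],
  [-0.15,0,-0.1,0,0,0,0],
])

```text
time_s: 7.35
eef_pos: [0.4428, -0.0632, 0.2793]
eef_rot: [-0.0, 0.995, -0.101, -0.0]
wrist_force: [-0.2, -0.6, -0.6]
opening: 0.001
```

Run:
```python
from h import *
st();im,P=cloud('top','top6');cloud('side','side6')
A=np.load("pics/top0.npy")
for n in('side','top'):
    Q=np.load(f"pics/{n}6.npy").reshape(-1,3);Q=Q[np.isfinite(Q[:,2])]
    lx=(Q[:,:2]-C)@EX; ly=(Q[:,:2]-C)@EY
    # height profile along the case, off and on the ledge
    for nm,w in (("ledge strip",abs(ly)<.045),("side strip",(abs(ly)>.053)&(abs(ly)<.062))):
        print(n,nm,[(x,round(float(np.median(Q[w&(abs(lx-x/1000)<.002),2]))*1000,1)) for x in range(-66,96,4) if (w&(abs(lx-x/1000)<.002)).any()])
i6=cv2.imread("pics/top6.png");i0=cv2.imread("pics/top0.png")
d=cv2.absdiff(i6,i0).max(2)[120:345,230:520]>60; d[70:200,110:215]=0; print("bystander changed px",d.sum())
cv2.imwrite('pics/side6c.png',cv2.resize(cv2.imread('pics/side6.png')[200:480,180:500],None,fx=1.8,fy=1.8))
```

```text
t 7.35 local x,y -0.137 0.0011 tip z 0.2063 yaw -11.6 toolz [-0.001  0.    -1.   ] F [-0.2 -0.6 -0.6] op 0.0012108777404758533
side ledge strip [(-66, 33.7), (-62, 33.8), (-58, 33.9), (-54, 33.8), (-50, 34.0), (-46, 47.3), (-42, 47.2), (-38, 47.5), (-34, 47.9), (-30, 47.7), (-26, 48.1), (-22, 48.2), (-18, 48.4), (-14, 48.3), (-10, 48.5), (-6, 48.6), (-2, 48.9), (2, 48.9), (6, 49.1), (10, 49.2), (14, 49.3), (18, 49.5), (22, 49.7), (26, 49.7), (30, 51.3), (34, 59.2), (38, 58.0), (42, 56.5), (46, 55.2), (50, 54.1), (54, 53.1), (58, 52.0), (62, 51.1), (66, 57.2), (70, 56.7), (74, 55.5), (78, 55.4), (82, 55.4), (86, 55.4), (90, 55.5), (94, 55.2)]
side side strip [(-66, 34.0), (-62, 34.5), (-58, 34.2), (-54, 34.5), (-50, 34.3), (-46, 47.1), (-42, 47.7), (-38, 47.7), (-34, 48.2), (-30, 47.8), (-26, 47.7), (-22, 47.8), (-18, 48.2), (-14, 47.8), (-10, 48.7), (-6, 48.4), (-2, 48.6), (2, 49.0), (6, 49.0), (10, 48.8), (14, 49.1), (18, 49.5), (22, 49.6), (26, 49.3), (30, 49.5), (34, 50.0), (38, 50.1), (42, 49.8), (46, 50.3), (50, 50.3), (54, 50.7), (58, 50.5), (62, 50.7), (66, 55.6), (70, 56.0), 
[... 439 characters left out ...]
46, 54.1), (50, 52.8), (54, 51.7), (58, 50.8), (62, 49.5), (66, 54.9), (70, 55.7), (74, 54.1), (78, 54.3), (82, 54.1), (86, 54.4), (90, 54.3), (94, 53.5)]
top side strip [(-66, 32.5), (-62, 31.5), (-58, 33.6), (-54, 33.1), (-50, 32.4), (-46, 46.2), (-42, 45.5), (-38, 45.8), (-34, 47.8), (-30, 47.6), (-26, 48.6), (-22, 47.1), (-18, 47.1), (-14, 48.0), (-10, 47.8), (-6, 46.2), (-2, 46.4), (2, 47.4), (6, 48.6), (10, 47.7), (14, 47.8), (18, 48.5), (22, 47.8), (26, 50.2), (30, 47.9), (34, 49.5), (38, 48.3), (42, 50.4), (46, 50.2), (50, 49.6), (54, 49.5), (58, 50.0), (62, 49.5), (66, 55.5), (70, 55.4), (74, 53.5), (78, 54.1), (82, 53.7), (86, 53.8), (90, 55.0), (94, 53.7)]
bystander changed px 842
```

View pics/side6c.png

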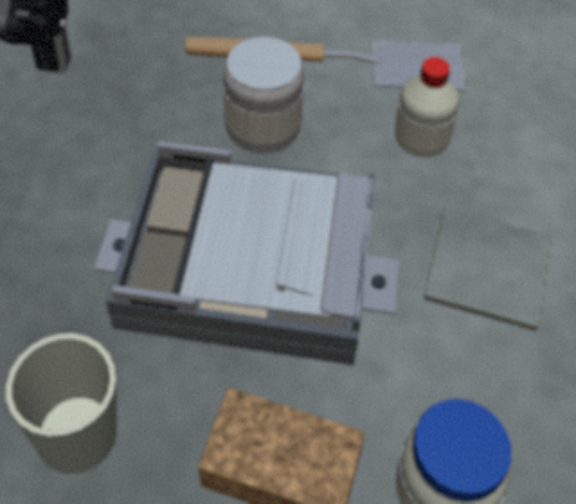

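The flap stays down with its free edge under the lip. The ledge front is at local x of about 31 mm, so the carriage is at about 26 mm. The tilt is about 0.03 rad, and the bystanders look unmoved. I'll check them against the first side view and hand in.

Run:
```python
from h import *
a=cv2.imread("pics/side0.png",0);b=cv2.imread("pics/side6.png",0)
for n,(u,v,w,h) in dict(tub=(300,218,52,65),flask=(398,230,38,58),cup=(180,385,68,78),block=(288,415,98,65),tin=(398,420,70,60),tile=(412,315,80,70),knife=(360,220,80,32)).items():
    t=a[v:v+h,u:u+w]; s=b[max(v-12,0):v+h+12,u-12:u+w+12]
    print(n,np.array(cv2.minMaxLoc(cv2.matchTemplate(s,t,cv2.TM_CCOEFF_NORMED))[3])-12)
ctrl.hand_in(); st()
```

```text
tub [0 0]
flask [0 0]
cup [0 0]
block [0 0]
tin [0 0]
tile [0 0]
knife [0 0]
the job is handed in; nothing more can be done
the job is handed in; nothing more can be done
```

The case is closed and the job is handed in at about 7.5 s; hand-in reports no verdict. With the fingers shut I pushed the flap over from its bare outer side and pressed it flat. I then pushed it by the thumb ledge to the carriage stop and backed off upwards. The fingers went only to the outer side.

**Flap, after letting go:**
- It stays down by itself.
- The ledge front is at local x of about 31 mm, so the carriage is at about 26 mm and the free edge about 15 mm past the lip's front.
- It tilts about 0.03 rad and sits just beneath the lip's underside.

**Robot:** it is clear of everything, with wrist force at noise level. The largest force I read was about 12 N.

**Bystanders:** image matching in the side view shows 0 px shift for all seven.

**Check that disagreed:** a rough before/after difference of the top view gave 842 changed pixels in the bystander area. I put this down to the arm being in view and did not look further, because the side view showed no shift.

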